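# Put the bench wheels away on their two posts

## Task

Put the five loose wheels away on the two storage posts of the jeweller's bench: on the steel post with the black base the dark brown wheel lowest, the green one on it and the blue one on top; on the brass post with the white base the cream buff below and the red buff on top. Lower each one down its post until it lies flat on what is under it, rather than dropping it. Leave the jar, the ring mandrel and the handpiece where they stand.

Things in the scene. Friction and masses are not known exactly. Their poses are not given: they have to be found in the camera images.
- brown_wheel: dark brown coarse abrasive wheel, a flat ring 62 mm across and 16 mm thick with a dark steel bush and a 20 mm through bore; loose, lies flat on the bench at the start. Origin: centre of its underside, z axis up along the bore. Both faces are alike
- green_wheel: green medium abrasive wheel, a flat ring 54 mm across and 16 mm thick with a dark steel bush and a 20 mm through bore; loose, lies flat on the bench at the start. Origin: centre of its underside, z axis up along the bore. Both faces are alike
- blue_wheel: blue fine abrasive wheel, a flat ring 46 mm across and 16 mm thick with a dark steel bush and a 20 mm through bore; loose, lies flat on the bench at the start. Origin: centre of its underside, z axis up along the bore. Both faces are alike
- cream_buff: cream hard felt buff, a flat ring 58 mm across and 16 mm thick with a brass bush and a 20 mm through bore; loose, lies flat on the bench at the start. Origin: centre of its underside, z axis up along the bore. Both faces are alike
- red_buff: red hard felt buff, a flat ring 50 mm across and 16 mm thick with a brass bush and a 20 mm through bore; loose, lies flat on the bench at the start. Origin: centre of its underside, z axis up along the bore. Both faces are alike
- steel_post: storage post fixed to the bench: an upright bright steel rod, 10 mm in diameter, on a black round base 76 mm across and 12 mm high. The rod's tip is 68 mm above the bench, and its last 10 mm taper to a blunt point. Origin: centre of the base's underside on the bench, z up along the rod; the first wheel rests on the base's top, 12 mm above the origin, and each further wheel 16 mm higher
- brass_post: storage post fixed to the bench: an upright brass rod, 10 mm in diameter, on a white round base 76 mm across and 12 mm high. The rod's tip is 68 mm above the bench, and its last 10 mm taper to a blunt point. Origin: centre of the base's underside on the bench, z up along the rod; the first wheel rests on the base's top, 12 mm above the origin, and each further wheel 16 mm higher
- jar: bystander: small amber glass jar with a silvery aluminium cap, 54 mm across and 54 mm high, loose, standing among the wheels and posts. Origin: centre of its underside. Wheels, posts and jar stand at least 120 mm apart, centre to centre, at the start
- mandrel: bystander: steel ring mandrel, a tapered rod standing on a dark wood base 70 mm square, 120 mm high in all, loose, at the left (+y) edge of the work. Origin: centre of its underside
- handpiece: bystander: black rotary handpiece on an aluminium cradle, about 190 mm long and 47 mm high, loose, at the right (-y) edge of the work. Origin: centre of the cradle's underside, x along the handpiece

How it is judged (in metres and radians):
At the end, for the whole second after the job is handed in: Steel post: brown, green, blue wheel from the bottom; brass post: cream, then red buff; each within 8 mm of its post's axis, its underside within 4 mm of its proper height (12, 28, 44 mm above the bench), within 0.12 rad of level, released and at rest (horizontal distance between each of brown_wheel, green_wheel, blue_wheel and steel_post below 0.008 m and z of brown_wheel in the frame of steel_post between 0.008 and 0.016 m and angle between each of brown_wheel, green_wheel, blue_wheel, cream_buff, red_buff's own z axis and vertical below 0.12 rad and linear speed of each of brown_wheel, green_wheel, blue_wheel, cream_buff, red_buff below 0.02 m/s and angular speed of each of brown_wheel, green_wheel, blue_wheel, cream_buff, red_buff below 0.3 rad/s and z of green_wheel in the frame of steel_post between 0.024 and 0.032 m and z of blue_wheel in the frame of steel_post between 0.04 and 0.048 m and horizontal distance between each of cream_buff, red_buff and brass_post below 0.008 m and z of cream_buff in the frame of brass_post between 0.008 and 0.016 m and z of red_buff in the frame of brass_post between 0.024 and 0.032 m); the robot touches nothing.
It fails at once if a wheel drops down its post instead of being lowered (faster than 0.6 m/s at the post) ((horizontal distance between brown_wheel and steel_post below 0.012 m and z of brown_wheel in the frame of steel_post below 0.075 m and linear speed of brown_wheel above 0.6 m/s) or (horizontal distance between green_wheel and steel_post below 0.012 m and z of green_wheel in the frame of steel_post below 0.075 m and linear speed of green_wheel above 0.6 m/s) or (horizontal distance between blue_wheel and steel_post below 0.012 m and z of blue_wheel in the frame of steel_post below 0.075 m and linear speed of blue_wheel above 0.6 m/s) or (horizontal distance between cream_buff and brass_post below 0.012 m and z of cream_buff in the frame of brass_post below 0.075 m and linear speed of cream_buff above 0.6 m/s) or (horizontal distance between red_buff and brass_post below 0.012 m and z of red_buff in the frame of brass_post below 0.075 m and linear speed of red_buff above 0.6 m/s)).
It fails at once if the jar, mandrel or handpiece is shifted by more than 20 mm or tipped by more than 0.25 rad (distance of any of jar, mandrel, handpiece from where it was at the start of the episode above 0.02 m or angle between any of jar, mandrel, handpiece's own z axis and vertical above 0.25 rad).
It also fails if it takes over 115 s, if anything falls off the work surface, if the arm or the gripper's body presses on something with over 40 N, if the wrist force passes 120 N, or if a joint passes its speed limit or range.

## Robot

A 6-joint arm with a two-finger parallel gripper is mounted at the origin on the work surface. World frame = base frame: x ahead of the robot, y to its left, z up, the work surface at z = 0. Lengths are in m, angles in degrees, forces in N, time in s.
With the tool pointing down it reaches from about 0.25 to 0.725 m from the base axis. Payload 9.7 kg.
Tool frame: the origin (TCP) lies midway between the tips of the shut fingers; the grasp point (between the pads) lies 19 mm behind it; x points along the fingers, y is the direction in which the jaws open and shut, and the axes are right-handed (so a half turn about x gives the same grasp; the last joint's range is limited). The gripper opens to 85 mm and grips with 20 to 120 N. Pads are 22 mm wide; open, the fingers measure 114 mm over their backs; the gripper's body (76 mm by 85 mm) begins 54 mm behind the grasp point. The pads swing forward as they close: fully open they stand 13 mm farther back than shut.
Start: joints at [71.906, 4.979, 10.078, 95.1, 0, 90], TCP at [0.171, 0.523, 0.231] pointing down, gripper open.
Joint ranges: [-179.16, 179.16], [-48.56, 103.87], [-65.8, 70.77], [-126.05, 130.52], [-82.76, 87.17], [-180, 180]. Speed limits (degrees/s): [127.2, 127.2, 147.25, 180, 180, 180].

## Interface

Orientations are given as [roll, pitch, yaw] about the fixed x, y, z axes, in that order (R = Rz(yaw) Ry(pitch) Rx(roll)).
In Python, from workcell import bot, cams gives the robot as it stands.
- The arm moves only by the tool apply_moves, never from a script. Its argument "commands" is a list of rows, each a list of 5 numbers: the shift along the tool's x, y, z in m, then the turn about the tool's x in rad, then the opening, from -1 (shut) to 1 (fully open). In form: [[tx, ty, tz, roll, hand], ...]. A call has 1 to 12 rows; each row is the pose to reach, as a shift and turn from the pose measured when the call began, along the tool's axes at that moment; what a row does not reach only later rows make up. A row lasts 1/10 s, in which the tool goes at most 50 mm and 8.59 degrees, less where a joint would pass 70% of its speed; a pose out of reach is approached as far as the arm can. A call with a gripper value outside its range is refused whole. The fingers move at their own pace and stop on an object; "newtons" is the grip in N (left out, the last holds). Time passes only in rows, so rows that repeat a pose let the fingers close. It gives the time, the measured TCP pose, the force and the opening at its end, in the units of the state.
- bot.get_obs(): the state, without advancing time (a new reading comes with each control period).
- cams.camera(name): name is "side" or "top"; returns a dict with "frame" (420x560x3 uint8, blue, green, red), "depth" (420x560 float32, m along the optical axis (not along the pixel's ray), 0 where there is no reading), "camera_matrix" (3x3 intrinsics, pixels), "R" (3x3) and "t" (3): a world point X has camera coordinates R X + t. Camera axes: x right, y down, z forward; pixel columns grow to the right and rows downward; lengths in m; the calibration is good to about 2 mm. A picture is of the moment at which its call begins.
- bot.job_done(): hands the job in, once; it reports no verdict.
Trained networks look in the newest picture that a camera, given by its name, has taken for a name from the list of things; names that differ only in an ending like _2 or _b are one class to them, and where a whole thing is asked for, a point or a joint stands for the part that bears it (a point fixed in the world has none). Each returns a list of dicts, best first, with "confidence" (0 to 1); they miss things now and then, are a little off and sometimes report something else, mostly with a low value. They report only what shows in the picture. A call takes as long as a camera call.
- cams.spot_in(name, camera): "rect" ([left, top, right, bottom] in pixels, round what is visible of it).
The state is a dict: "time": time; "q": joint angles; "qd": joint speeds; "joint_efforts": joint torques, N m; "ee_pos": TCP position; "tcp_rot": TCP orientation; "wrist_force": force on the tool from outside, world axes, zero at the start; "torque": the same for the moment, N m; "opening": finger opening in m.
Only numpy, scipy, OpenCV 4.12 (cv2) and the standard library are available. Lean on these libraries where they do the work, as an engineer would, in place of code of your own. Each camera call takes 0.05 s, during which the arm holds its last target. There are 200 camera calls.

## Working session

There is one attempt and no reset: what is moved stays moved. The work goes in short steps, Python scripts to look and compute and a tool call to move; the robot and the scene stay as the last step left them, time stands still between calls to the robot, and variables do not carry over. Pictures are saved under pics/ and viewed, about 12 in all and at most 16, crops included, and the job is handed in when it is done.

Besides the shell and the picture viewer there is one more tool, called after "Request:" as a command line: name --pt "numbers of a row" for each row, then --argument value for the rest. apply_moves: Moves the arm, as the interface text tells. Its arguments: {"type":"object","properties":{"commands":{"type":"array"},"newtons":{"type":"number"}},"required":["commands"]}

```bash
mkdir -p pics; ls
cat > h.py <<'E'
import numpy as np, cv2
from workcell import bot, cams
def look(tag=None,cam=("top","side")):
    out={}
    for c in cam:
        d=cams.camera(c); out[c]=d
        if tag: cv2.imwrite(f"pics/{tag}_{c}.png",d["frame"])
    return out
def cloud(d):
    K=d["camera_matrix"];z=d["depth"].astype(float);v,u=np.indices(z.shape)
    P=np.stack([(u-K[0,2])*z/K[0,0],(v-K[1,2])*z/K[1,1],z],-1)
    W=(P-d["t"])@d["R"]; W[z<=0]=np.nan
    return W
E
python3 - <<'E'
from h import *
o=look("a"); s=bot.get_obs()
for k in("time","ee_pos","tcp_rot","opening","wrist_force"):print(k,s[k])
for c in o:
    d=o[c];W=cloud(d);print(c,"cam at",np.round(-d["R"].T@d["t"],3),np.round(d["R"],2).tolist())
    for n in "brown_wheel green_wheel blue_wheel cream_buff red_buff steel_post brass_post jar mandrel handpiece".split():
        for r in cams.spot_in(n,c)[:2]:
            l,t,R,b=map(int,np.round(r["rect"]));w=W[t:b+1,l:R+1].reshape(-1,3);w=w[w[:,2]>.008]
            e=[np.round(np.nanpercentile(w[:,i],[2,50,98]),3) for i in range(3)] if len(w) else 0
            print(n,round(r["confidence"],2),(l,t,R,b),*e)
E
```

```text
pics
time 0.1
ee_pos [0.1707691  0.52257801 0.23064705]
tcp_rot [ -88.6342573    89.92936981 -106.73133895]
opening 0.08538857325056587
wrist_force [-0.07217655  0.00218567 -0.14884833]
top cam at [ 0.353 -0.014  1.275] [[-0.01, -1.0, -0.01], [-0.99, 0.01, -0.15], [0.15, 0.01, -0.99]]
brown_wheel 0.65 (354, 219, 372, 244) [0.425 0.451 0.479] [-0.292 -0.267 -0.241] [0.009 0.015 0.02 ]
green_wheel 0.62 (300, 222, 318, 242) [0.439 0.463 0.488] [-0.114 -0.09  -0.066] [0.01  0.015 0.02 ]
green_wheel 0.54 (129, 174, 160, 205) [0.567 0.602 0.644] [0.403 0.437 0.481] [0.012 0.021 0.12 ]
blue_wheel 0.49 (198, 227, 209, 244) [0.434 0.454 0.476] [0.227 0.244 0.263] [0.009 0.016 0.02 ]
cream_buff 0.59 (244, 227, 263, 246) [0.426 0.449 0.474] [0.059 0.084 0.112] [0.01  0.015 0.021]
red_buff 0.66 (294, 180, 308, 195) [0.583 0.603 0.626] [-0.092 -0.072 -0.05 ] [0.01  0.015 0.021]
steel_post 0.94 (190, 165, 211, 194) [0.595 0.627 0.662] [0.231 0.263 0.293] [0.008 0.012 0.056]
brass_post 0.87 (344, 169, 371, 194) [0.589 0.621 0.657] [-0.282 -0.248 -0.215] [0.008 0.012 0.057]
jar 0.62 (249, 176, 264, 
[... 1005 characters left out ...]
0.263] [0.009 0.017 0.021]
red_buff 0.74 (297, 243, 317, 260) [0.589 0.608 0.629] [-0.101 -0.084 -0.058] [0.009 0.017 0.021]
steel_post 0.78 (280, 148, 310, 179) [0.595 0.628 0.664] [0.226 0.258 0.296] [0.009 0.015 0.062]
brass_post 0.58 (305, 291, 340, 326) [0.588 0.621 0.654] [-0.288 -0.256 -0.219] [0.009 0.014 0.056]
jar 0.96 (283, 190, 304, 219) [0.578 0.601 0.625] [0.045 0.056 0.094] [0.009 0.05  0.059]
mandrel 0.85 (266, 100, 293, 144) [0.568 0.606 0.644] [0.397 0.432 0.473] [0.009 0.024 0.121]
mandrel 0.51 (231, 252, 258, 271) [0.439 0.463 0.488] [-0.12  -0.101 -0.075] [0.009 0.017 0.021]
handpiece 0.6 (264, 364, 366, 417) [0.483 0.561 0.652] [-0.482 -0.454 -0.422] [0.009 0.042 0.049]
```

```bash
cat >> h.py <<'E'
from scipy.optimize import minimize
from scipy.spatial.transform import Rotation as Ro
def ring(W,c,rad,zlo,zhi,win=.015):
    """centre of a disc of known radius holding the cloud's points (soft enclosing circle)"""
    p=W.reshape(-1,3);p=p[(p[:,2]>zlo)&(p[:,2]<zhi)&(np.hypot(p[:,0]-c[0],p[:,1]-c[1])<rad+win)]
    f=lambda q:np.sum(np.maximum(np.hypot(p[:,0]-q[0],p[:,1]-q[1])-rad,0)) - .0*0
    # symmetric: mean of extents over many directions, trimmed
    A=np.deg2rad(np.arange(0,180,10));n=np.c_[np.cos(A),np.sin(A)]
    s=p[:,:2]@n.T; lo,hi=np.percentile(s,1,0),np.percentile(s,99,0)
    q=np.linalg.lstsq(n,(lo+hi)/2,rcond=None)[0]
    return q,np.mean(hi-lo),np.median(p[:,2]),len(p)
E
python3 - <<'E'
from h import *
s=bot.get_obs();R=Ro.from_euler('xyz',s['tcp_rot'],degrees=True).as_matrix();print("R",np.round(R,4).tolist(),s['q'])
o=look();W={c:cloud(o[c]) for c in o}
for n,c,r,a,b in [("brown",(.452,-.27),.031,.006,.03),("green",(.463,-.092),.027,.006,.03),("blue",(.454,.243),.023,.006,.03),("cream",(.451,.083),.029,.006,.03),("red",(.606,-.074),.025,.006,.03),
 ("steelbase",(.628,.262),.038,.005,.018),("steelrod",(.628,.262),.006,.02,.075),("brassbase",(.622,-.25),.038,.005,.018),("brassrod",(.622,-.25),.006,.02,.075),("jar",(.601,.073),.027,.006,.07)]:
    for k in W:
        q,d,z,m=ring(W[k],c,r,a,b);print(n,k,np.round(q,4),"dia %.3f z %.4f n %d"%(d,z,m))
im=np.hstack([cv2.resize(o["top"]["frame"][150:260,110:450],None,fx=2.3,fy=2.3)]);im2=cv2.resize(o["side"]["frame"][90:420,180:400],None,fx=1,fy=1)
c=np.zeros((600,800,3),np.uint8);c[:im.shape[0],:im.shape[1]]=im;c[260:260+330,:220]=im2;cv2.imwrite("pics/b.png",c)
E
```

```text
R [[0.0, 0.3105, 0.9506], [-0.0, 0.9506, -0.3105], [-1.0, -0.0, 0.0]] [ 7.19085163e+01  4.98042107e+00  1.00769079e+01  9.50978412e+01
 -9.81035970e-04  9.00004620e+01]
brown top [ 0.4513 -0.2697] dia 0.058 z 0.0148 n 275
brown side [ 0.4519 -0.2737] dia 0.058 z 0.0170 n 644
green top [ 0.4636 -0.0907] dia 0.051 z 0.0158 n 194
green side [ 0.4636 -0.0939] dia 0.051 z 0.0169 n 368
blue top [0.4541 0.2433] dia 0.044 z 0.0148 n 142
blue side [0.4545 0.2383] dia 0.045 z 0.0167 n 181
cream top [0.4504 0.0851] dia 0.054 z 0.0159 n 230
cream side [0.4518 0.0817] dia 0.055 z 0.0170 n 327
red top [ 0.6059 -0.073 ] dia 0.046 z 0.0150 n 158
red side [ 0.6063 -0.0769] dia 0.048 z 0.0169 n 307
steelbase top [0.6283 0.2646] dia 0.072 z 0.0121 n 401
steelbase side [0.6285 0.2619] dia 0.077 z 0.0137 n 373
steelrod top [0.6287 0.2654] dia 0.009 z 0.0512 n 18
steelrod side [0.6296 0.2615] dia 0.011 z 0.0472 n 54
brassbase top [ 0.6224 -0.2484] dia 0.071 z 0.0115 n 395
brassbase side [ 0.6223 -0.2532] dia 0.073 z 0.0137 n 835
brassrod top [ 0.6222 -0.2485] dia 0.008 z 0.0565 n 17
brassrod side [ 0.6228 -0.2534] dia 0.009 z 0.0463 n 78
jar top [0.6007 0.0735] dia 0.051 z 0.0532 n 256
jar side [0.6021 0.07  ] dia 0.051 z 0.0487 n 527
```

View pics/b.png

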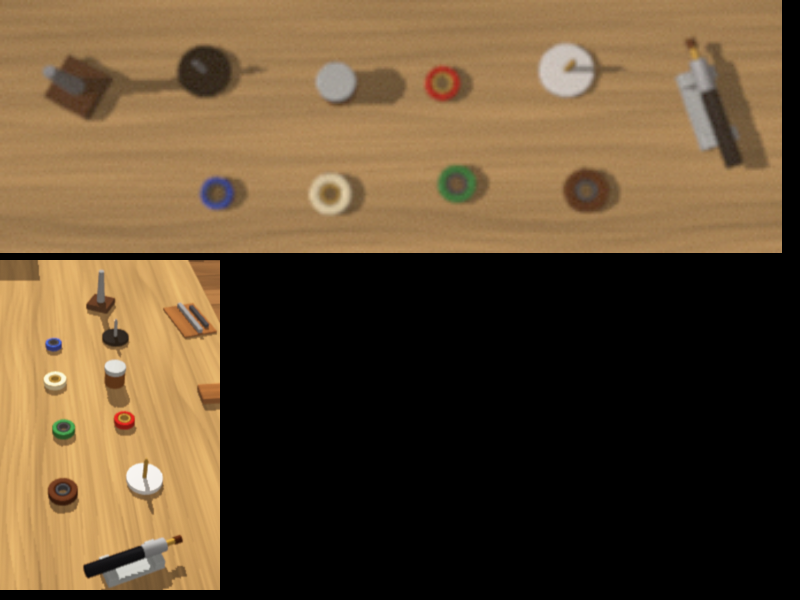

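Picture 1: all ten things are where the detector put them, and the wheels lie flat. I'll make a first move to square the jaws to world y and head for brown.

Request:
apply_moves --pt "0 0 0 -0.15 1" --pt "0 0 0 -0.316 1" --pt "0 0 0 -0.316 1" --pt "0.05 -0.35 0.27 -0.316 1" --pt "0.05 -0.35 0.27 -0.316 1" --pt "0.05 -0.35 0.27 -0.316 1" --pt "0.05 -0.35 0.27 -0.316 1" --pt "0.05 -0.35 0.27 -0.316 1" --pt "0.05 -0.35 0.27 -0.316 1" --pt "0.05 -0.35 0.27 -0.316 1" --pt "0.05 -0.35 0.27 -0.316 1" --pt "0.05 -0.35 0.27 -0.316 1" --newtons 40

```text
time: 2.4
ee_pos: [0.3189, 0.1042, 0.1814]
tcp_rot: [13.5, 89.9, 13.2]
wrist_force: [0.9, 0.6, -0.4]
opening: 0.0852
```

```bash
cat >> h.py <<'E'
def to(x,y,z,phi=None):
    s=bot.get_obs();R=Ro.from_euler('xyz',s['tcp_rot'],degrees=True).as_matrix()
    d=R.T@(np.array([x,y,z])-s['ee_pos']);print("move",np.round(d,4),"yaw of jaws",np.round(np.degrees(np.arctan2(R[1,1],R[0,1])),2),"down",np.round(R[:,0],4),"R2",np.round(R[:,2],3))
    return d
def st():
    s=bot.get_obs();print("t %.2f"%s['time'],"tcp",np.round(s['ee_pos'],4),"open %.4f"%s['opening'],"F",np.round(s['wrist_force'],2),"q",np.round(s['q'],1))
E
python3 -c "
from h import *
st();to(.4515,-.2717,.06)"
```

```text
t 2.40 tcp [0.3189 0.1042 0.1814] open 0.0852 F [ 0.93  0.64 -0.42] q [ 18.1 -25.4 -21.5  93.8  -0.   18.3]
move [ 0.1214 -0.3754  0.1339] yaw of jaws 89.77 down [ 1.4e-03  3.0e-04 -1.0e+00] R2 [ 1.    -0.004  0.001]
```

Request:
apply_moves --pt "0.05 -0.375 0.134 0 1" --pt "0.05 -0.375 0.134 0 1" --pt "0.05 -0.375 0.134 0 1" --pt "0.05 -0.375 0.134 0 1" --pt "0.05 -0.375 0.134 0 1" --pt "0.05 -0.375 0.134 0 1" --pt "0.05 -0.375 0.134 0 1" --pt "0.05 -0.375 0.134 0 1" --pt "0.121 -0.375 0.134 0 1" --pt "0.121 -0.375 0.134 0 1" --pt "0.121 -0.375 0.134 0 1"

```text
time: 3.5
ee_pos: [0.4496, -0.2706, 0.0568]
tcp_rot: [139.3, 89.7, 138.8]
wrist_force: [-0.3, 0.7, -0.1]
opening: 0.0855
```

Run:
```python
from h import *
st();to(.4515,-.2717,.0)
o=look()
st()
a=o["side"]["frame"][240:390,160:340];cv2.imwrite("pics/c.png",cv2.resize(a,None,fx=4,fy=4,interpolation=2))
# finger tips in side cloud
for c in o:
    W=cloud(o[c]).reshape(-1,3);p=W[(W[:,2]>.03)&(W[:,2]<.11)&(abs(W[:,0]-.45)<.08)&(abs(W[:,1]+.27)<.09)]
    print(c,len(p),np.round(np.percentile(p,[1,50,99],axis=0),3).tolist() if len(p) else 0)
```

```text
t 3.50 tcp [ 0.4496 -0.2706  0.0568] open 0.0855 F [-0.27  0.73 -0.07] q [-31.1   2.1 -12.3  75.9   0.1 -30.6]
move [ 0.0568 -0.0013  0.0021] yaw of jaws 89.53 down [-0.0041  0.0036 -1.    ] R2 [ 1.    -0.008 -0.004]
t 3.60 tcp [ 0.4516 -0.2712  0.0611] open 0.0852 F [ 0.9  -0.17  1.18] q [-31.    1.9 -12.   76.1   0.1 -30.7]
top 2 [[0.439, -0.227, 0.079], [0.44, -0.224, 0.085], [0.44, -0.22, 0.09]]
side 76 [[0.439, -0.329, 0.075], [0.449, -0.325, 0.089], [0.46, -0.318, 0.102]]
```

View pics/c.png

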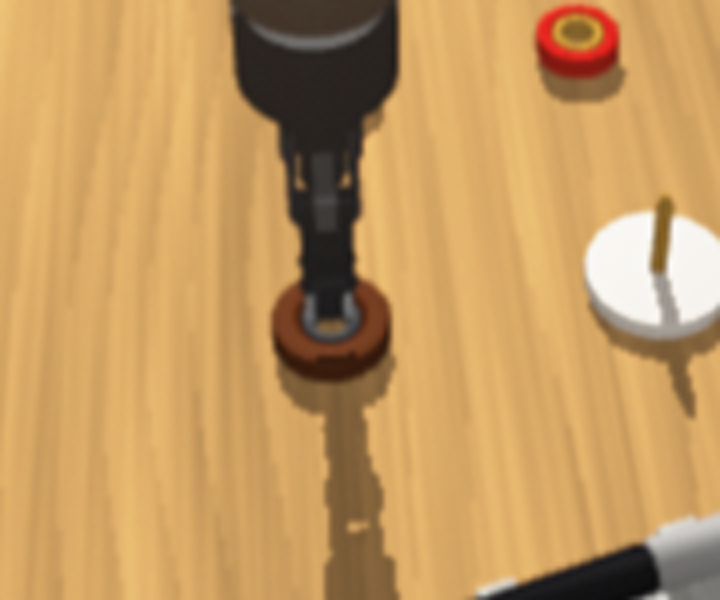

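Picture 2: the gripper is centred over the brown wheel (bore at about (330,320) in the crop). Next I descend.

Request:
apply_moves --pt "0.03 0 0 0 1" --pt "0.05 0 0 0 1" --pt "0.062 0 0 0 1" --pt "0.062 0 0 0 1" --pt "0.062 0 0 0 1"

```text
time: 4.1
ee_pos: [0.4524, -0.2714, 0.0007]
tcp_rot: [-12.1, 89.8, -12.4]
wrist_force: [-0.6, 0.3, 0.1]
opening: 0.0854
```

```bash
python3 -c "
from h import *
st();to(.4517,-.2717,-.003)"
```

```text
t 4.10 tcp [ 0.4524 -0.2714  0.0007] open 0.0854 F [-0.56  0.31  0.05] q [-31.    3.8 -16.8  69.2   0.1 -30.6]
move [ 0.0037 -0.0003 -0.0008] yaw of jaws 89.65 down [ 3.e-03 -7.e-04 -1.e+00] R2 [ 1.    -0.006  0.003]
```

Request:
apply_moves --pt "0.003 0 0 0 1" --pt "0.003 0 0 0 -1" --pt "0.003 0 0 0 -1" --pt "0.003 0 0 0 -1" --pt "0.003 0 0 0 -1" --pt "0.003 0 0 0 -1" --pt "0.003 0 0 0 -1" --pt "-0.01 0 0 0 -1" --pt "-0.06 0 0 0 -1" --pt "-0.11 0 0 0 -1" --pt "-0.11 0 0 0 -1" --pt "-0.11 0 0 0 -1"

```text
time: 5.3
ee_pos: [0.4529, -0.2718, 0.1128]
tcp_rot: [-21.9, 89.6, -22.2]
wrist_force: [0.0, -0.7, -1.7]
opening: 0.0578
```

Run:
```python
from h import *
st();o=look("d");st()
for c in o:
    W=cloud(o[c]).reshape(-1,3);p=W[(W[:,2]>.06)&(W[:,2]<.16)&(abs(W[:,0]-.45)<.04)&(abs(W[:,1]+.27)<.06)]
    h,e=np.histogram(p[:,2],np.arange(.06,.16,.006));print(c,len(p),dict(zip(np.round(e,3).tolist(),h.tolist())))
a=o["side"]["frame"][210:360,160:340];cv2.imwrite("pics/d.png",cv2.resize(a,None,fx=4,fy=4,interpolation=2))
to(.6287,.263,.12)
```

```text
t 5.30 tcp [ 0.4529 -0.2718  0.1128] open 0.0578 F [ 0.   -0.72 -1.71] q [-31.    0.9  -7.2  81.5   0.1 -30.6]
t 5.40 tcp [ 0.4517 -0.2711  0.1101] open 0.0576 F [-0.51  0.96 -0.54] q [-31.    1.   -7.4  81.4   0.1 -30.6]
top 56 {0.06: 0, 0.066: 0, 0.072: 0, 0.078: 0, 0.084: 0, 0.09: 0, 0.096: 0, 0.102: 0, 0.108: 0, 0.114: 3, 0.12: 10, 0.126: 40, 0.132: 3, 0.138: 0, 0.144: 0, 0.15: 0}
side 455 {0.06: 0, 0.066: 0, 0.072: 0, 0.078: 0, 0.084: 0, 0.09: 0, 0.096: 0, 0.102: 0, 0.108: 1, 0.114: 31, 0.12: 60, 0.126: 289, 0.132: 43, 0.138: 21, 0.144: 10, 0.15: 0}
move [-0.0096  0.5352  0.1737] yaw of jaws 89.64 down [ 0.0019 -0.     -1.    ] R2 [ 1.    -0.006  0.002]
```

View pics/d.png

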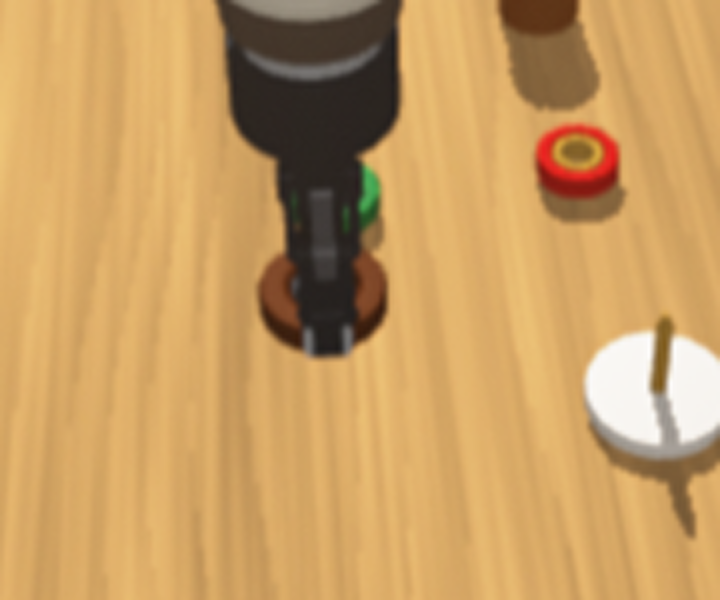

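Picture 3: brown is held level between the fingers, its bore on the finger line. Carrying it to the steel post.

Request:
apply_moves --pt "-0.01 0.15 0 0 -1" --pt "-0.01 0.535 0.08 0 -1" --pt "-0.01 0.535 0.12 0 -1" --pt "-0.01 0.535 0.176 0 -1" --pt "-0.01 0.535 0.176 0 -1" --pt "-0.01 0.535 0.176 0 -1" --pt "-0.01 0.535 0.176 0 -1" --pt "-0.01 0.535 0.176 0 -1" --pt "-0.01 0.535 0.176 0 -1" --pt "-0.01 0.535 0.176 0 -1" --pt "-0.01 0.535 0.176 0 -1" --pt "-0.01 0.535 0.176 0 -1"

```text
time: 6.6
ee_pos: [0.6307, 0.2667, 0.1173]
tcp_rot: [-153.0, 89.9, -153.2]
wrist_force: [-0.0, -0.6, -0.8]
opening: 0.0575
```

```bash
python3 -c "
from h import *
st();to(.629,.2634,.09)"
```

```text
t 6.60 tcp [0.6307 0.2667 0.1173] open 0.0575 F [-0.04 -0.62 -0.76] q [22.9 23.2 19.3 86.2 -0.  23.1]
move [ 0.0273 -0.0033 -0.0017] yaw of jaws 89.82 down [-1.3e-03 -7.0e-04 -1.0e+00] R2 [ 1.    -0.003 -0.001]
```

Request:
apply_moves --pt "0.0275 -0.003 -0.0015 0 -1" --pt "0.0275 -0.003 -0.0015 0 -1" --pt "0.0275 -0.003 -0.0015 0 -1"

```text
time: 6.9
ee_pos: [0.6281, 0.263, 0.0882]
tcp_rot: [-154.6, 89.7, -154.8]
wrist_force: [-0.7, 0.0, 0.8]
opening: 0.0577
```

```bash
cat >> h.py <<'E'
def held(c,rad,ztop,tag=None,crop=None,n=3):
    """held wheel's ring vs TCP; mean TCP over n looks"""
    T=[];
    for i in range(n):
        o=look();T.append(bot.get_obs()['ee_pos'])
    T.append(bot.get_obs()['ee_pos']);print("tcps",np.round(T,4).tolist(),"mean",np.round(np.mean(T,0),4))
    for k in o:
        q,d,z,m=ring(cloud(o[k]),c,rad,ztop-.012,ztop+.006,.004);print(k,"ring",np.round(q,4),"dia %.3f z %.4f n %d"%(d,z,m))
    if tag:
        ims=[]
        for k in ("top","side"):
            d=o[k];p=d["camera_matrix"]@(d["R"]@np.array([*c,ztop])+d["t"]);u,v=(p[:2]/p[2]).astype(int)
            ims.append(cv2.resize(d["frame"][max(0,v-40):v+40,max(0,u-40):u+40],(400,400),interpolation=2))
        cv2.imwrite(f"pics/{tag}.png",np.hstack(ims))
    return o
E
python3 -c "
from h import *
held((.629,.2634),.031,.106,'e');st()"
```

```text
tcps [[0.6292, 0.2631, 0.0907], [0.6296, 0.2632, 0.0913], [0.6296, 0.2633, 0.091], [0.6296, 0.2633, 0.091]] mean [0.6295 0.2632 0.091 ]
top ring [0.614  0.2472] dia 0.021 z 0.1067 n 44
side ring [0.628  0.2603] dia 0.061 z 0.1086 n 157
t 7.20 tcp [0.6296 0.2633 0.091 ] open 0.0577 F [ 0.85  0.09 -0.61] q [22.7 22.8 15.9 83.1 -0.  22.9]
```

View pics/e.png

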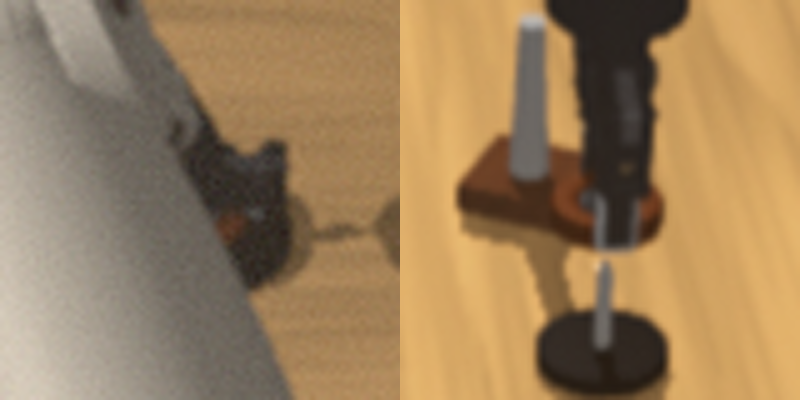

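Picture 4: brown hangs above the steel rod tip (about (605,265)), and the side view agrees to within 1.5 mm. Lowering halfway.

Request:
apply_moves --pt "0.015 0.001 0.001 0 -1" --pt "0.03 0.001 0.001 0 -1" --pt "0.045 0.001 0.001 0 -1" --pt "0.045 0.001 0.001 0 -1"

```text
time: 7.6
ee_pos: [0.6289, 0.2636, 0.042]
tcp_rot: [-156.0, 89.7, -156.2]
wrist_force: [-0.3, -0.8, -1.2]
opening: 0.0575
```

```bash
python3 -c "
from h import *
held((.629,.2634),.031,.064,None,n=1);st();to(.6295,.2635,.0095)"
```

```text
tcps [[0.6301, 0.2642, 0.0451], [0.6301, 0.2642, 0.0451]] mean [0.6301 0.2642 0.0451]
top ring [0.6141 0.2457] dia 0.022 z 0.0582 n 35
side ring [0.6269 0.2599] dia 0.059 z 0.0616 n 149
t 7.70 tcp [0.6301 0.2642 0.0451] open 0.0573 F [ 0.38 -0.59  0.25] q [22.7 23.7 11.9 78.3 -0.  23. ]
move [ 0.0356 -0.0007 -0.0005] yaw of jaws 89.79 down [-1.4e-03 -7.0e-04 -1.0e+00] R2 [ 1.    -0.004 -0.001]
```

Request:
apply_moves --pt "0.01 0 0 0 -1" --pt "0.02 0 0 0 -1" --pt "0.03 0 0 0 -1" --pt "0.033 0 0 0 -1" --pt "0.033 0 0 0 -1"

```text
time: 8.2
ee_pos: [0.6297, 0.264, 0.0115]
tcp_rot: [-154.8, 89.9, -155.0]
wrist_force: [-0.1, 0.4, -0.6]
opening: 0.0574
```

```bash
python3 -c "
from h import *
held((.629,.2634),.031,.030,None,n=1);st()"
```

```text
tcps [[0.63, 0.2641, 0.0119], [0.63, 0.2641, 0.0119]] mean [0.63   0.2641 0.0119]
top ring [0.6153 0.2441] dia 0.023 z 0.0274 n 37
side ring [0.6279 0.2606] dia 0.061 z 0.0294 n 167
t 8.30 tcp [0.63   0.2641 0.0119] open 0.0577 F [ 0.24  0.17 -0.95] q [22.7 24.4  9.2 74.9 -0.  23. ]
```

Request:
apply_moves --pt "0.001 0 0 0 -1" --pt "0.002 0 0 0 -1" --pt "0.002 0 0 0 -1" --pt "0.002 0 0 0 -1"

```text
time: 8.7
ee_pos: [0.6302, 0.2642, 0.011]
tcp_rot: [-146.7, 90.0, -146.9]
wrist_force: [-3.6, -1.5, 6.3]
opening: 0.0577
```

```bash
python3 -c "
from h import *
st();look();st()"
```

```text
t 8.70 tcp [0.6302 0.2642 0.011 ] open 0.0577 F [-3.63 -1.5   6.27] q [22.7 24.4  9.1 74.7 -0.  23. ]
t 8.80 tcp [0.6302 0.2642 0.011 ] open 0.0576 F [-3.82 -0.49  7.23] q [22.7 24.4  9.1 74.7 -0.  23. ]
```

Request:
apply_moves --pt "0 0 0 0 1" --pt "0 0 0 0 1" --pt "0 0 0 0 1" --pt "0 0 0 0 1" --pt "-0.02 0 0 0 1" --pt "-0.07 0 0 0 1" --pt "-0.12 0 0 0 1" --pt "-0.12 -0.05 -0.02 0 1" --pt "-0.12 -0.2 -0.09 0 1" --pt "-0.12 -0.356 -0.166 0 1" --pt "-0.12 -0.356 -0.166 0 1" --pt "-0.12 -0.356 -0.166 0 1"

```text
time: 10.0
ee_pos: [0.5239, 0.0361, 0.1311]
tcp_rot: [-119.0, 90.0, -119.2]
wrist_force: [0.4, 0.1, 0.2]
opening: 0.0856
```

```bash
cat >> h.py <<'E'
def rings(L):
    o=look();W={c:cloud(o[c]) for c in o}
    for n,c,r,zt in L:
        for k in W:
            q,d,z,m=ring(W[k],c,r,max(.006,zt-.011),zt+.01,.008);print(n,k,np.round(q,4),"dia %.3f z %.4f n %d"%(d,z,m))
    return o
E
python3 -c "
from h import *
rings([('brown',(.629,.2634),.031,.028)]);st();to(.4636,-.0923,.06)"
```

```text
brown top [0.6282 0.2641] dia 0.059 z 0.0273 n 270
brown side [0.6293 0.2602] dia 0.060 z 0.0290 n 277
t 10.10 tcp [0.523  0.0335 0.1317] open 0.0856 F [0.04 0.15 0.06] q [ 3.7  0.6 -5.4 84.  -0.1  4.2]
move [ 0.0719 -0.1262 -0.0583] yaw of jaws 89.54 down [-8.0e-04 -1.4e-03 -1.0e+00] R2 [ 1.    -0.008 -0.001]
```

Request:
apply_moves --pt "0.02 -0.126 -0.058 0 1" --pt "0.02 -0.126 -0.058 0 1" --pt "0.02 -0.126 -0.058 0 1" --pt "0.072 -0.126 -0.058 0 1" --pt "0.095 -0.126 -0.058 0 1" --pt "0.095 -0.126 -0.058 0 1" --pt "0.095 -0.126 -0.058 0 1"

```text
time: 10.8
ee_pos: [0.4642, -0.0918, 0.0376]
tcp_rot: [-119.3, 89.9, -119.7]
wrist_force: [0.1, -0.3, 0.4]
opening: 0.0854
```

```bash
python3 -c "
from h import *
look();st();to(.4641,-.0923,-.001)"
```

```text
t 10.90 tcp [ 0.4652 -0.0919  0.0388] open 0.0858 F [ 0.16 -0.66 -0.42] q [-11.1  -4.8 -21.   73.6  -0.1 -10.7]
move [ 0.0398 -0.0003 -0.0012] yaw of jaws 89.58 down [ 0.0018 -0.0019 -1.    ] R2 [ 1.    -0.007  0.002]
```

Request:
apply_moves --pt "0.02 0 -0.001 0 1" --pt "0.04 0 -0.001 0 1" --pt "0.04 0 -0.001 0 1" --pt "0.04 0 -0.001 0 -1" --pt "0.04 0 -0.001 0 -1" --pt "0.04 0 -0.001 0 -1" --pt "0.04 0 -0.001 0 -1" --pt "0.04 0 -0.001 0 -1" --pt "0.04 0 -0.001 0 -1" --pt "0.04 0 -0.001 0 -1"

```text
time: 11.9
ee_pos: [0.4653, -0.092, 0.0008]
tcp_rot: [-24.1, 89.7, -24.5]
wrist_force: [-2.2, 1.7, 7.6]
opening: 0.0492
```

```bash
python3 -c "
from h import *
look();st();to(.6295,.2635,.125)"
```

```text
t 12.00 tcp [ 0.4653 -0.092   0.0008] open 0.0491 F [-2.19  0.85  8.05] q [-11.1  -3.5 -24.2  69.1  -0.1 -10.7]
move [-0.1242  0.3565  0.1621] yaw of jaws 89.58 down [ 0.0043 -0.002  -1.    ] R2 [ 1.    -0.007  0.004]
```

Request:
apply_moves --pt "-0.01 0 0 0 -1" --pt "-0.05 0 0 0 -1" --pt "-0.1 0 0 0 -1" --pt "-0.124 0.05 0.02 0 -1" --pt "-0.124 0.357 0.1627 0 -1" --pt "-0.124 0.357 0.1627 0 -1" --pt "-0.124 0.357 0.1627 0 -1" --pt "-0.124 0.357 0.1627 0 -1" --pt "-0.124 0.357 0.1627 0 -1" --pt "-0.124 0.357 0.1627 0 -1" --pt "-0.124 0.357 0.1627 0 -1" --pt "-0.124 0.357 0.1627 0 -1"

```text
time: 13.2
ee_pos: [0.631, 0.2689, 0.1232]
tcp_rot: [-26.0, 89.8, -26.2]
wrist_force: [-1.4, -0.6, -0.5]
opening: 0.0492
```

```bash
python3 -c "
from h import *
look();st();to(.630,.264,.095)"
```

```text
t 13.30 tcp [0.63   0.265  0.1245] open 0.0492 F [-1.34 -0.16 -0.87] q [22.9 22.8 19.5 86.6 -0.2 23.2]
move [ 0.0295 -0.0009 -0.0001] yaw of jaws 89.68 down [ 0.0036 -0.0026 -1.    ] R2 [ 1.    -0.006  0.004]
```

Request:
apply_moves --pt "0.02 -0.001 0 0 -1" --pt "0.031 -0.001 0 0 -1" --pt "0.031 -0.001 0 0 -1" --pt "0.031 -0.001 0 0 -1"

```text
time: 13.7
ee_pos: [0.63, 0.2631, 0.0943]
tcp_rot: [-33.6, 89.7, -34.0]
wrist_force: [0.0, 0.3, -1.1]
opening: 0.0492
```

```bash
python3 -c "
from h import *
held((.629,.262),.027,.111,'f',n=2);st();to(.630,.264,.05)"
```

```text
tcps [[0.6305, 0.2636, 0.0949], [0.6305, 0.2638, 0.0946], [0.6305, 0.2638, 0.0946]] mean [0.6305 0.2637 0.0947]
top ring [0.6168 0.2462] dia 0.022 z 0.1086 n 38
side ring [0.6267 0.2596] dia 0.053 z 0.1110 n 123
t 13.90 tcp [0.6305 0.2638 0.0946] open 0.0494 F [-0.68 -0.86 -1.35] q [22.8 22.7 16.2 83.2 -0.2 23.1]
move [ 0.0446  0.0003 -0.0007] yaw of jaws 89.66 down [ 0.0048 -0.002  -1.    ] R2 [ 1.    -0.006  0.005]
```

View pics/f.png

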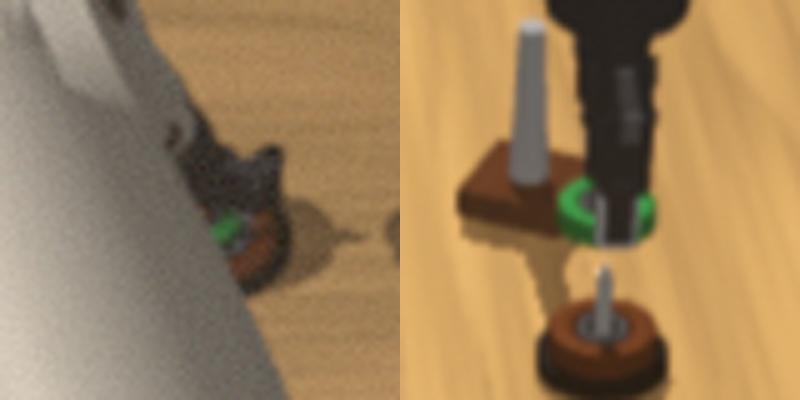

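Picture 5: brown sits flat on the black base with the rod through its bore. Green hangs about 2 mm toward −x of the rod, so I correct by that while lowering.

Request:
apply_moves --pt "0.005 0.001 0.002 0 -1" --pt "0.02 0.001 0.002 0 -1" --pt "0.035 0.001 0.002 0 -1" --pt "0.045 0.001 0.002 0 -1" --pt "0.045 0.001 0.002 0 -1"

```text
time: 14.4
ee_pos: [0.6313, 0.2642, 0.0465]
tcp_rot: [-76.5, 89.8, -76.8]
wrist_force: [-0.1, -0.3, -1.3]
opening: 0.049
```

```bash
python3 -c "
from h import *
held((.629,.262),.027,.065,n=1);st()"
```

```text
tcps [[0.6324, 0.2646, 0.0492], [0.6324, 0.2646, 0.0492]] mean [0.6324 0.2646 0.0492]
top ring [0.6189 0.2485] dia 0.023 z 0.0611 n 33
side ring [0.6292 0.2598] dia 0.052 z 0.0640 n 121
t 14.50 tcp [0.6324 0.2646 0.0492] open 0.0491 F [ 0.67 -0.12  0.07] q [22.8 23.7 12.3 78.5 -0.2 23.1]
```

Request:
apply_moves --pt "0.01 0 0 0 -1" --pt "0.016 0 0 0 -1" --pt "0.018 0 0 0 -1" --pt "0.02 0 0 0 -1" --pt "0.021 0 0 0 -1" --pt "0.021 0 0 0 -1"

```text
time: 15.1
ee_pos: [0.6325, 0.2646, 0.0289]
tcp_rot: [-25.9, 89.7, -26.2]
wrist_force: [-2.4, -0.3, 3.5]
opening: 0.0494
```

```bash
python3 -c "
from h import *
held((.629,.262),.027,.044,n=1);st()"
```

```text
tcps [[0.6325, 0.2646, 0.0289], [0.6325, 0.2646, 0.0289]] mean [0.6325 0.2646 0.0289]
top ring [0.6196 0.2476] dia 0.024 z 0.0438 n 36
side ring [0.6285 0.2586] dia 0.053 z 0.0435 n 137
t 15.20 tcp [0.6325 0.2646 0.0289] open 0.0495 F [-3.53 -1.58  5.25] q [22.8 24.1 10.6 76.4 -0.2 23.1]
```

Request:
apply_moves --pt "0 0 0 0 1" --pt "0 0 0 0 1" --pt "0 0 0 0 1" --pt "0 0 0 0 1" --pt "-0.02 0 0 0 1" --pt "-0.07 0 0 0 1" --pt "-0.1 -0.024 -0.04 0 1" --pt "-0.1 -0.025 -0.178 0 1" --pt "-0.1 -0.025 -0.178 0 1" --pt "-0.1 -0.025 -0.178 0 1" --pt "-0.05 -0.025 -0.178 0 1" --pt "-0.011 -0.025 -0.178 0 1"

```text
time: 16.4
ee_pos: [0.4539, 0.2411, 0.0391]
tcp_rot: [-3.9, 89.6, -4.2]
wrist_force: [0.6, 0.1, -1.1]
opening: 0.0855
```

```bash
python3 -c "
from h import *
rings([('green',(.629,.262),.027,.044)]);look();st();to(.4543,.2408,.001)"
```

```text
green top [0.6295 0.2645] dia 0.050 z 0.0436 n 208
green side [0.6302 0.2588] dia 0.052 z 0.0450 n 215
t 16.60 tcp [0.4543 0.2406 0.0399] open 0.0851 F [-0.09  0.22  0.31] q [ 28.    0.7 -15.6  73.6  -0.2  28.4]
move [ 0.0389  0.0003 -0.0002] yaw of jaws 89.66 down [ 0.0039 -0.0025 -1.    ] R2 [ 1.    -0.006  0.004]
```

Request:
apply_moves --pt "0.02 0 0 0 1" --pt "0.036 0 0 0 1" --pt "0.036 0 0 0 1" --pt "0.036 0 0 0 -1" --pt "0.036 0 0 0 -1" --pt "0.036 0 0 0 -1" --pt "0.036 0 0 0 -1" --pt "0.036 0 0 0 -1" --pt "0.036 0 0 0 -1" --pt "0.036 0 0 0 -1" --pt "0.036 0 0 0 -1"

```text
time: 17.7
ee_pos: [0.4553, 0.2409, 0.0057]
tcp_rot: [-12.2, 89.6, -12.5]
wrist_force: [-1.3, -0.4, 8.4]
opening: 0.0413
```

```bash
python3 -c "
from h import *
look();st();to(.631,.264,.125)"
```

```text
t 17.80 tcp [0.4553 0.2409 0.0057] open 0.0414 F [-2.38 -0.87  8.7 ] q [ 28.    1.9 -18.3  69.6  -0.2  28.4]
move [-0.1183  0.0239  0.1763] yaw of jaws 89.67 down [ 0.006  -0.0014 -1.    ] R2 [ 1.    -0.006  0.006]
```

Request:
apply_moves --pt "-0.01 0 0 0 -1" --pt "-0.05 0 0 0 -1" --pt "-0.1 0 0 0 -1" --pt "-0.11 0.0235 0.03 0 -1" --pt "-0.11 0.0235 0.08 0 -1" --pt "-0.11 0.0235 0.13 0 -1" --pt "-0.11 0.0235 0.1758 0 -1" --pt "-0.11 0.0235 0.1758 0 -1" --pt "-0.11 0.0235 0.1758 0 -1" --pt "-0.11 0.0235 0.1758 0 -1"

```text
time: 18.8
ee_pos: [0.6299, 0.2636, 0.1175]
tcp_rot: [-10.1, 89.6, -10.4]
wrist_force: [-0.0, -0.2, -0.3]
opening: 0.0409
```

```bash
python3 -c "
from h import *
look();held((.629,.262),.023,.126,'g',n=2);st();to(.630,.264,.1)"
```

```text
tcps [[0.6298, 0.2639, 0.1181], [0.63, 0.2638, 0.1178], [0.63, 0.2638, 0.1178]] mean [0.63   0.2638 0.1179]
top ring [0.6165 0.2508] dia 0.017 z 0.1255 n 29
side ring [0.6292 0.2594] dia 0.045 z 0.1266 n 93
t 19.10 tcp [0.63   0.2638 0.1178] open 0.0406 F [ 0.35 -0.05  0.05] q [22.8 22.4 18.3 85.5 -0.2 23.1]
move [ 0.0178  0.0002 -0.0002] yaw of jaws 89.7 down [ 7.1e-03 -8.0e-04 -1.0e+00] R2 [ 1.    -0.005  0.007]
```

View pics/g.png

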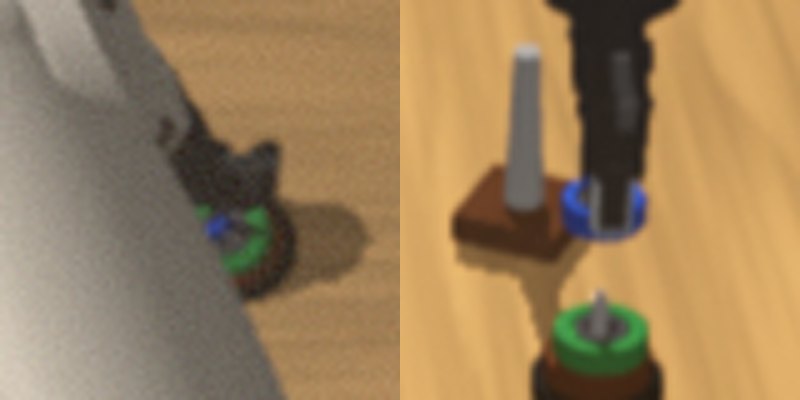

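Picture 6: blue is centred over the rod tip; brown and green are stacked flat. Lowering.

Request:
apply_moves --pt "0.02 0.001 0 0 -1" --pt "0.035 0.001 0 0 -1" --pt "0.045 0.001 0 0 -1" --pt "0.053 0.001 0 0 -1" --pt "0.053 0.001 0 0 -1" --pt "0.053 0.001 0 0 -1"

```text
time: 19.7
ee_pos: [0.6305, 0.2647, 0.065]
tcp_rot: [-6.2, 89.6, -6.5]
wrist_force: [0.6, 0.1, -1.3]
opening: 0.0412
```

```bash
python3 -c "
from h import *
held((.629,.262),.023,.073,n=1);st()"
```

```text
tcps [[0.6308, 0.2649, 0.0656], [0.6308, 0.2649, 0.0656]] mean [0.6308 0.2649 0.0656]
top ring [0.6195 0.2516] dia 0.021 z 0.0740 n 26
side ring [0.6294 0.261 ] dia 0.046 z 0.0749 n 91
t 19.80 tcp [0.6308 0.2649 0.0656] open 0.0407 F [-0.03 -0.25 -0.28] q [22.9 22.9 13.2 79.9 -0.2 23.2]
```

Bottom is at about 0.058, so 14 mm to go.

Request:
apply_moves --pt "0.008 0 0 0 -1" --pt "0.012 0 0 0 -1" --pt "0.014 0 0 0 -1" --pt "0.015 0 0 0 -1" --pt "0.016 0 0 0 -1" --pt "0.016 0 0 0 -1"

```text
time: 20.4
ee_pos: [0.631, 0.2649, 0.0499]
tcp_rot: [-1.9, 89.5, -2.2]
wrist_force: [-1.2, -0.2, 1.5]
opening: 0.0411
```

```bash
python3 -c "
from h import *
held((.629,.262),.023,.06,n=1);st();to(.4517,.0834,.13)"
```

```text
tcps [[0.631, 0.2649, 0.0499], [0.631, 0.2649, 0.0499]] mean [0.631  0.2649 0.0499]
top ring [0.6202 0.2517] dia 0.021 z 0.0577 n 30
side ring [0.6302 0.2601] dia 0.046 z 0.0594 n 97
t 20.50 tcp [0.631  0.2649 0.0499] open 0.0411 F [-1.45 -0.53  0.82] q [22.9 23.2 11.8 78.2 -0.2 23.2]
move [-0.0816 -0.1825 -0.1776] yaw of jaws 89.69 down [ 8.4e-03 -4.0e-04 -1.0e+00] R2 [ 1.    -0.005  0.008]
```

Request:
apply_moves --pt "0.001 0 0 0 -1" --pt "0.001 0 0 0 -1"

```text
time: 20.7
ee_pos: [0.631, 0.2649, 0.0498]
tcp_rot: [-0.5, 89.5, -0.8]
wrist_force: [-3.0, -1.7, 6.0]
opening: 0.041
```

```bash
python3 -c "
from h import *
look();st()"
```

```text
t 20.80 tcp [0.631  0.2649 0.0498] open 0.0411 F [-3.33 -1.27  6.51] q [22.9 23.1 11.7 78.1 -0.2 23.2]
```

Request:
apply_moves --pt "0 0 0 0 1" --pt "0 0 0 0 1" --pt "0 0 0 0 1" --pt "0 0 0 0 1" --pt "-0.02 0 0 0 1" --pt "-0.07 0 0 0 1" --pt "-0.082 -0.02 -0.02 0 1" --pt "-0.082 -0.1825 -0.1785 0 1" --pt "-0.082 -0.1825 -0.1785 0 1" --pt "-0.082 -0.1825 -0.1785 0 1" --pt "-0.082 -0.1825 -0.1785 0 1" --pt "-0.082 -0.1825 -0.1785 0 1"

```text
time: 22.0
ee_pos: [0.4485, 0.0815, 0.1303]
tcp_rot: [-2.3, 89.5, -2.7]
wrist_force: [0.2, 0.1, 0.5]
opening: 0.0854
```

```bash
python3 -c "
from h import *
rings([('blue',(.629,.262),.023,.06)]);look();st();to(.4517,.0834,.0015)"
```

```text
blue top [0.6292 0.2649] dia 0.043 z 0.0598 n 153
blue side [0.6305 0.261 ] dia 0.044 z 0.0609 n 179
t 22.20 tcp [0.4511 0.0832 0.1307] open 0.0854 F [-0.06 -0.43 -1.11] q [ 10.5  -9.  -14.6  83.8  -0.1  10.9]
move [ 0.1292  0.0002 -0.0007] yaw of jaws 89.64 down [ 1.050e-02  3.000e-04 -9.999e-01] R2 [ 1.    -0.006  0.011]
```

Request:
apply_moves --pt "0.04 0 -0.0005 0 1" --pt "0.08 0 -0.0005 0 1" --pt "0.11 0 -0.0005 0 1" --pt "0.128 0 -0.0005 0 1" --pt "0.128 0 -0.0005 0 1" --pt "0.128 0 -0.0005 0 1" --pt "0.128 0 -0.0005 0 -1" --pt "0.128 0 -0.0005 0 -1" --pt "0.128 0 -0.0005 0 -1" --pt "0.128 0 -0.0005 0 -1" --pt "0.128 0 -0.0005 0 -1" --pt "0.128 0 -0.0005 0 -1"

```text
time: 23.4
ee_pos: [0.4529, 0.0835, 0.0045]
tcp_rot: [4.4, 89.2, 4.1]
wrist_force: [-2.9, 0.1, 8.5]
opening: 0.0529
```

```bash
python3 -c "
from h import *
look();st();to(.6235,-.2508,.125)"
```

```text
t 23.50 tcp [0.4529 0.0835 0.0045] open 0.0530 F [-2.66 -0.18  8.45] q [ 10.5  -6.1 -26.2  69.2  -0.1  10.9]
move [-0.1185 -0.3331  0.1743] yaw of jaws 89.63 down [ 0.0132  0.001  -0.9999] R2 [ 1.    -0.006  0.013]
```

Request:
apply_moves --pt "-0.01 0 0 0 -1" --pt "-0.05 0 0 0 -1" --pt "-0.1 0 0 0 -1" --pt "-0.118 -0.04 0.02 0 -1" --pt "-0.118 -0.333 0.174 0 -1" --pt "-0.118 -0.333 0.174 0 -1" --pt "-0.118 -0.333 0.174 0 -1" --pt "-0.118 -0.333 0.174 0 -1" --pt "-0.118 -0.333 0.174 0 -1" --pt "-0.118 -0.333 0.174 0 -1" --pt "-0.118 -0.333 0.174 0 -1" --pt "-0.118 -0.333 0.174 0 -1"

```text
time: 24.7
ee_pos: [0.624, -0.2544, 0.124]
tcp_rot: [2.0, 89.2, 1.5]
wrist_force: [-0.9, 1.7, -0.4]
opening: 0.0527
```

```bash
python3 -c "
from h import *
look();held((.623,-.253),.029,.136,'i',n=2);st();to(.6235,-.2508,.1)"
```

```text
tcps [[0.6231, -0.25, 0.1251], [0.6231, -0.2497, 0.1253], [0.6231, -0.2497, 0.1253]] mean [ 0.6231 -0.2498  0.1252]
top ring [ 0.6128 -0.2277] dia 0.009 z 0.1360 n 11
side ring [ 0.6186 -0.2547] dia 0.054 z 0.1372 n 308
t 25.00 tcp [ 0.6231 -0.2497  0.1253] open 0.0527 F [ 0.01 -0.77  0.01] q [-22.   20.3  16.4  85.4   0.3 -21.7]
move [ 0.0253 -0.0011  0.0001] yaw of jaws 89.7 down [ 1.380e-02  9.000e-04 -9.999e-01] R2 [ 1.    -0.005  0.014]
```

View pics/i.png

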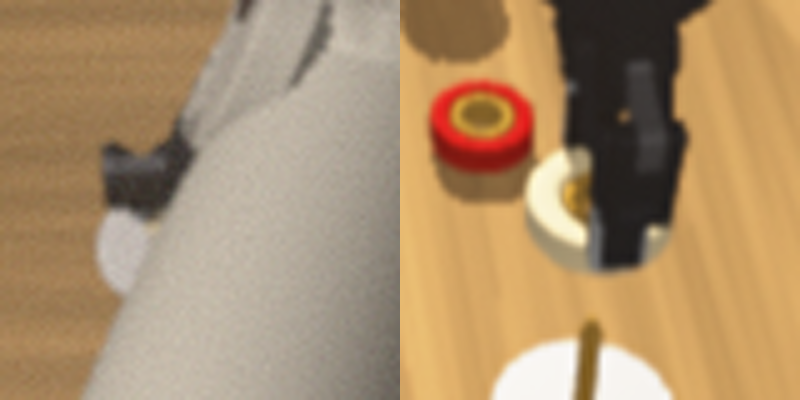

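Request:
apply_moves --pt "0.01 -0.001 0.002 0 -1" --pt "0.025 -0.001 0.002 0 -1" --pt "0.025 -0.001 0.002 0 -1" --pt "0.025 -0.001 0.002 0 -1"

```text
time: 25.4
ee_pos: [0.6249, -0.2503, 0.0992]
tcp_rot: [7.4, 89.3, 7.1]
wrist_force: [-0.2, -0.2, -0.1]
opening: 0.0529
```

```bash
cat >> h.py <<'E'
from scipy.optimize import least_squares
def colorfit(o,c,rad,ztop,test):
    """side view: colour mask of the wheel's face -> rays cut plane ztop -> robust centre of disc of known radius from left/top outline"""
    for k in o:
        d=o[k];m=test(cv2.cvtColor(d["frame"],cv2.COLOR_BGR2HSV)).astype(np.uint8)
        v,u=np.nonzero(m);K=d["camera_matrix"];r=np.c_[(u-K[0,2])/K[0,0],(v-K[1,2])/K[1,1],np.ones(len(u))]@d["R"]
        C=-d["R"].T@d["t"];P=C+r*((ztop-C[2])/r[:,2])[:,None]
        P=P[np.hypot(P[:,0]-c[0],P[:,1]-c[1])<rad+.012]
        print(k,len(P),"x",np.round(np.percentile(P[:,0],[.5,99.5]),4),"y",np.round(np.percentile(P[:,1],[.5,99.5]),4)) if len(P)>20 else 0
E
python3 - <<'E'
from h import *
o=held((.623,-.253),.029,.113,'j',n=2);st()
W=cloud(o["side"]);p=W.reshape(-1,3)
g=p[(p[:,2]>.1)&(p[:,2]<.122)&(abs(p[:,0]-.62)<.04)&(abs(p[:,1]+.25)<.045)]
print("x",np.round(np.percentile(g[:,0],[.5,1,2,98,99,99.5]),4),"y",np.round(np.percentile(g[:,1],[.5,1,2,98,99,99.5]),4),len(g))
q=p[(p[:,2]>.03)&(p[:,2]<.075)&(abs(p[:,0]-.622)<.02)&(abs(p[:,1]+.25)<.02)];print("rod",np.round(q.mean(0),4),len(q))
E
```

```text
tcps [[0.6254, -0.2506, 0.1004], [0.6256, -0.2508, 0.1008], [0.6256, -0.2508, 0.1008]] mean [ 0.6256 -0.2507  0.1006]
top ring [ 0.6144 -0.2268] dia 0.011 z 0.1098 n 11
side ring [ 0.6202 -0.2562] dia 0.053 z 0.1127 n 272
t 25.60 tcp [ 0.6256 -0.2508  0.1008] open 0.0530 F [-0.02  0.76 -0.49] q [-22.   20.7  14.2  82.7   0.3 -21.7]
x [0.5958 0.5961 0.5968 0.6444 0.6459 0.6483] y [-0.2921 -0.2915 -0.2912 -0.225  -0.224  -0.2226] 316
rod [ 0.6227 -0.2541  0.0497] 66
```

View pics/j.png

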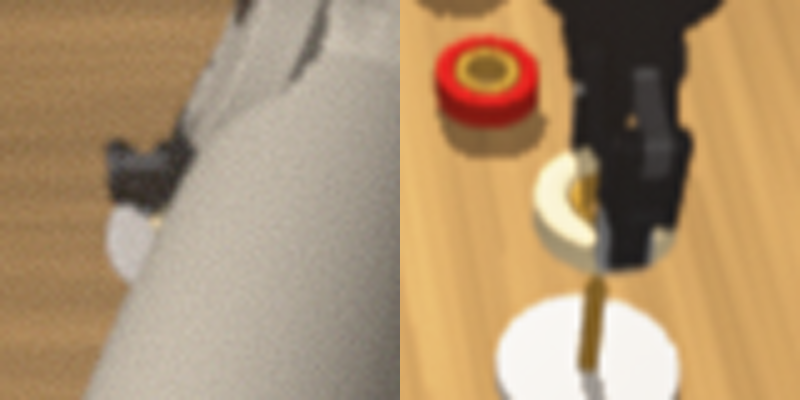

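Picture 8: cream hangs over the brass rod, its left edge putting the centre within about 2 mm. Lowering with a small correction.

Request:
apply_moves --pt "0.01 -0.001 -0.001 0 -1" --pt "0.022 -0.001 -0.001 0 -1" --pt "0.032 -0.001 -0.001 0 -1" --pt "0.042 -0.001 -0.001 0 -1" --pt "0.042 -0.001 -0.001 0 -1"

```text
time: 26.1
ee_pos: [0.6242, -0.2513, 0.0562]
tcp_rot: [9.2, 89.3, 8.9]
wrist_force: [-0.4, -0.8, -1.0]
opening: 0.0529
```

```bash
python3 -c "
from h import *
held((.623,-.253),.029,.071,n=1);st()"
```

```text
tcps [[0.6251, -0.2517, 0.0584], [0.6251, -0.2517, 0.0584]] mean [ 0.6251 -0.2517  0.0584]
top ring [ 0.6136 -0.2278] dia 0.010 z 0.0665 n 9
side ring [ 0.6179 -0.2559] dia 0.051 z 0.0697 n 244
t 26.20 tcp [ 0.6251 -0.2517  0.0584] open 0.0532 F [-0.01  0.99 -0.39] q [-22.1  21.3  10.2  78.3   0.3 -21.8]
```

Request:
apply_moves --pt "0.012 0 0 0 -1" --pt "0.024 0 0 0 -1" --pt "0.034 0 0 0 -1" --pt "0.038 0 0 0 -1" --pt "0.039 0 0 0 -1" --pt "0.04 0 0 0 -1" --pt "0.041 0 0 0 -1" --pt "0.041 0 0 0 -1"

```text
time: 27.0
ee_pos: [0.6258, -0.2517, 0.0177]
tcp_rot: [2.8, 89.2, 2.5]
wrist_force: [1.5, -0.1, -0.2]
opening: 0.0529
```

```bash
python3 -c "
from h import *
held((.623,-.253),.029,.028,n=1);st();to(.6065,-.075,.1)"
```

```text
tcps [[0.6258, -0.2517, 0.0177], [0.6258, -0.2517, 0.0177]] mean [ 0.6258 -0.2517  0.0177]
top ring [ 0.6131 -0.2267] dia 0.008 z 0.0269 n 7
side ring [ 0.6208 -0.2564] dia 0.053 z 0.0294 n 251
t 27.10 tcp [ 0.6258 -0.2517  0.0177] open 0.0530 F [-0.52  1.04 -0.22] q [-22.1  22.2   7.   74.    0.3 -21.7]
move [-0.0824  0.1766 -0.019 ] yaw of jaws 89.7 down [ 1.420e-02  7.000e-04 -9.999e-01] R2 [ 1.    -0.005  0.014]
```

Nearly down; inching to contact.

Request:
apply_moves --pt "0.001 0 0 0 -1" --pt "0.002 0 0 0 -1" --pt "0.002 0 0 0 -1"

```text
time: 27.4
ee_pos: [0.626, -0.2518, 0.0166]
tcp_rot: [1.6, 89.1, 1.3]
wrist_force: [-2.1, -0.2, 5.6]
opening: 0.053
```

```bash
python3 -c "
from h import *
look();st()"
```

```text
t 27.50 tcp [ 0.626  -0.2518  0.0167] open 0.0529 F [-1.08  1.41  5.06] q [-22.1  22.2   6.8  73.8   0.3 -21.7]
```

Request:
apply_moves --pt "0 0 0 0 1" --pt "0 0 0 0 1" --pt "0 0 0 0 1" --pt "0 0 0 0 1" --pt "-0.02 0 0 0 1" --pt "-0.07 0 0 0 1" --pt "-0.1 0.03 0 0 1" --pt "-0.1 0.177 -0.018 0 1" --pt "-0.1 0.177 -0.018 0 1" --pt "-0.1 0.177 -0.018 0 1" --pt "-0.06 0.177 -0.018 0 1" --pt "-0.03 0.177 -0.018 0 1"

```text
time: 28.7
ee_pos: [0.6086, -0.073, 0.0458]
tcp_rot: [0.6, 89.1, 0.5]
wrist_force: [-1.0, -0.6, -1.3]
opening: 0.0856
```

```bash
python3 -c "
from h import *
rings([('cream',(.623,-.252),.029,.028)]);look();st();to(.6065,-.075,.004)"
```

```text
cream top [ 0.6236 -0.25  ] dia 0.054 z 0.0271 n 233
cream side [ 0.6243 -0.2543] dia 0.055 z 0.0292 n 514
t 28.90 tcp [ 0.6083 -0.0748  0.0469] open 0.0854 F [ 0.23 -0.71  1.25] q [-7.1 13.1 -1.2 74.9  0.1 -6.8]
move [ 0.0428 -0.0002 -0.0024] yaw of jaws 89.69 down [ 1.440e-02  4.000e-04 -9.999e-01] R2 [ 1.    -0.005  0.014]
```

Cream is seated within about 2 mm of the axis. Now red.

Request:
apply_moves --pt "0.01 0 -0.0024 0 1" --pt "0.03 0 -0.0024 0 1" --pt "0.0425 0 -0.0024 0 1" --pt "0.0425 0 -0.0024 0 1" --pt "0.0425 0 -0.0024 0 -1" --pt "0.0425 0 -0.0024 0 -1" --pt "0.0425 0 -0.0024 0 -1" --pt "0.0425 0 -0.0024 0 -1" --pt "0.0425 0 -0.0024 0 -1" --pt "0.0425 0 -0.0024 0 -1" --pt "0.0425 0 -0.0024 0 -1" --pt "0.0425 0 -0.0024 0 -1"

```text
time: 30.1
ee_pos: [0.6072, -0.0749, 0.0059]
tcp_rot: [0.6, 89.1, 0.3]
wrist_force: [-2.0, -0.2, 5.2]
opening: 0.0449
```

```bash
python3 -c "
from h import *
look();st();to(.6235,-.2515,.12)"
```

```text
t 30.20 tcp [ 0.6072 -0.0748  0.0059] open 0.0452 F [-1.47 -0.18  5.42] q [-7.1 14.  -4.7 70.3  0.1 -6.8]
move [-0.1138 -0.1765  0.0191] yaw of jaws 89.69 down [ 1.640e-02  1.000e-04 -9.999e-01] R2 [ 1.    -0.005  0.016]
```

Request:
apply_moves --pt "-0.01 0 0 0 -1" --pt "-0.05 0 0 0 -1" --pt "-0.1 0 0 0 -1" --pt "-0.11 -0.03 0 0 -1" --pt "-0.11 -0.08 0.01 0 -1" --pt "-0.11 -0.1765 0.019 0 -1" --pt "-0.11 -0.1765 0.019 0 -1" --pt "-0.11 -0.1765 0.019 0 -1" --pt "-0.11 -0.1765 0.019 0 -1" --pt "-0.11 -0.1765 0.019 0 -1"

```text
time: 31.2
ee_pos: [0.6235, -0.2508, 0.1168]
tcp_rot: [1.0, 89.0, 0.7]
wrist_force: [0.2, 0.6, -0.5]
opening: 0.0449
```

Run:
```python
from h import *
o=held((.623,-.253),.025,.127,'k',n=3);st();to(.6235,-.2515,.09)
p=cloud(o["side"]).reshape(-1,3)
g=p[(p[:,2]>.112)&(p[:,2]<.135)&(abs(p[:,0]-.62)<.04)&(abs(p[:,1]+.25)<.045)]
print("x",np.round(np.percentile(g[:,0],[.5,1,2,98,99,99.5]),4),"y",np.round(np.percentile(g[:,1],[.5,1,2,98,99,99.5]),4),len(g))
```

```text
tcps [[0.6237, -0.2502, 0.1168], [0.6237, -0.2503, 0.1166], [0.6236, -0.2506, 0.1165], [0.6236, -0.2506, 0.1165]] mean [ 0.6236 -0.2504  0.1166]
top ring [ 0.612  -0.2285] dia 0.004 z 0.1233 n 4
side ring [ 0.6196 -0.2555] dia 0.047 z 0.1276 n 222
t 31.50 tcp [ 0.6236 -0.2506  0.1165] open 0.0450 F [ 0.34 -0.01 -0.96] q [-22.   20.3  15.4  84.2   0.4 -21.8]
move [ 0.0265 -0.0009 -0.0006] yaw of jaws 89.75 down [ 0.0167  0.     -0.9999] R2 [ 1.    -0.004  0.017]
x [0.5982 0.5984 0.5986 0.6423 0.6436 0.6457] y [-0.288  -0.2874 -0.2868 -0.2279 -0.2271 -0.2266] 259
```

View pics/k.png

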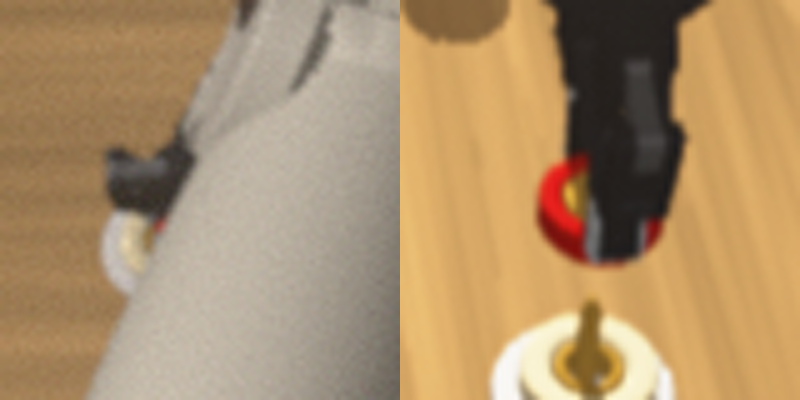

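Picture 9: cream sits flat on the white base; red is centred over the rod, about 1.5 mm off in y. Lowering.

Request:
apply_moves --pt "0.02 -0.0015 0 0 -1" --pt "0.035 -0.0015 -0.0005 0 -1" --pt "0.045 -0.0015 -0.0005 0 -1" --pt "0.055 -0.0015 -0.001 0 -1" --pt "0.055 -0.0015 -0.001 0 -1" --pt "0.055 -0.0015 -0.001 0 -1"

```text
time: 32.1
ee_pos: [0.6235, -0.2521, 0.0616]
tcp_rot: [0.4, 89.0, 0.1]
wrist_force: [0.0, 0.1, 0.2]
opening: 0.0447
```

```bash
python3 -c "
from h import *
held((.623,-.253),.025,.072,n=1);st()"
```

```text
tcps [[0.6239, -0.2523, 0.0623], [0.6239, -0.2523, 0.0623]] mean [ 0.6239 -0.2523  0.0623]
top ring [ 0.6142 -0.2319] dia 0.005 z 0.0697 n 4
side ring [ 0.6194 -0.2555] dia 0.045 z 0.0727 n 187
t 32.20 tcp [ 0.6239 -0.2523  0.0623] open 0.0444 F [0.23 0.33 0.84] q [-22.2  20.8  10.1  78.3   0.4 -21.9]
```

Request:
apply_moves --pt "0.01 0 0 0 -1" --pt "0.019 0 0 0 -1" --pt "0.025 0 0 0 -1" --pt "0.027 0 0 0 -1" --pt "0.028 0 0 0 -1" --pt "0.029 0 0 0 -1" --pt "0.029 0 0 0 -1"

```text
time: 32.9
ee_pos: [0.6246, -0.2524, 0.034]
tcp_rot: [-1.7, 88.9, -1.9]
wrist_force: [-1.2, 1.2, 3.1]
opening: 0.045
```

```bash
python3 -c "
from h import *
held((.623,-.253),.025,.044,n=1);st()"
```

```text
tcps [[0.6246, -0.2523, 0.034], [0.6246, -0.2523, 0.034]] mean [ 0.6246 -0.2523  0.034 ]
top ring [ 0.6145 -0.2312] dia 0.005 z 0.0413 n 4
side ring [ 0.6198 -0.2567] dia 0.045 z 0.0445 n 182
t 33.00 tcp [ 0.6246 -0.2523  0.034 ] open 0.0446 F [-2.52 -0.14  4.29] q [-22.2  21.4   7.7  75.3   0.4 -21.9]
```

Contact made. Release, rise and back away.

Request:
apply_moves --pt "0 0 0 0 1" --pt "0 0 0 0 1" --pt "0 0 0 0 1" --pt "0 0 0 0 1" --pt "-0.02 0 0 0 1" --pt "-0.07 0 0 0 1" --pt "-0.12 0 0 0 1" --pt "-0.15 0.15 -0.15 0 1" --pt "-0.15 0.22 -0.25 0 1" --pt "-0.15 0.22 -0.25 0 1" --pt "-0.15 0.22 -0.25 0 1" --pt "-0.15 0.22 -0.25 0 1"

```text
time: 34.2
ee_pos: [0.435, -0.0854, 0.1735]
tcp_rot: [-1.6, 88.9, -1.9]
wrist_force: [-0.1, 0.9, 0.4]
opening: 0.0857
```

Run:
```python
from h import *
o=rings([('red',(.623,-.252),.025,.044),('blue',(.629,.263),.023,.06),('jar',(.601,.072),.027,.054)]);st()
for n in ("mandrel","handpiece","jar"):
    for c in("top","side"): print(n,c,[(np.round(r["rect"]).tolist(),round(r["confidence"],2)) for r in cams.spot_in(n,c)[:1]])
a=[]
for k,x,y in [("top",.629,.263),("side",.629,.263),("top",.623,-.252),("side",.623,-.252)]:
    d=o[k];p=d["camera_matrix"]@(d["R"]@np.array([x,y,.03])+d["t"]);u,v=(p[:2]/p[2]).astype(int)
    a.append(cv2.resize(d["frame"][v-30:v+30,u-30:u+30],(300,300),interpolation=2))
cv2.imwrite("pics/z.png",np.vstack([np.hstack(a[:2]),np.hstack(a[2:])]))
```

```text
red top [ 0.623  -0.2506] dia 0.047 z 0.0431 n 179
red side [ 0.6236 -0.255 ] dia 0.047 z 0.0449 n 398
blue top [0.6294 0.2647] dia 0.043 z 0.0597 n 152
blue side [0.6302 0.2611] dia 0.044 z 0.0608 n 180
jar top [0.6016 0.0744] dia 0.050 z 0.0539 n 230
jar side [0.6021 0.0705] dia 0.052 z 0.0553 n 300
t 34.30 tcp [ 0.4333 -0.084   0.1749] open 0.0853 F [ 0.17 -0.35  1.3 ] q [-11.1 -11.8 -12.2  88.5   0.2 -11. ]
mandrel top [([128.0, 178.0, 158.0, 204.0], 0.94)]
mandrel side [([265.0, 101.0, 293.0, 144.0], 0.55)]
handpiece top [([407.0, 169.0, 430.0, 222.0], 0.69)]
handpiece side [([262.0, 363.0, 362.0, 420.0], 0.95)]
jar top [([250.0, 178.0, 264.0, 200.0], 0.67)]
jar side [([283.0, 189.0, 302.0, 218.0], 0.89)]
```

View pics/z.png

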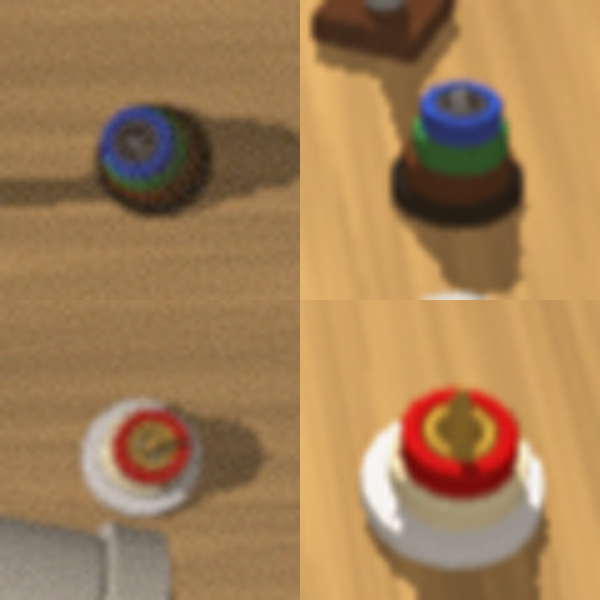

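Picture 10: both stacks are in the right order and flat, the rods through the bores and the gripper clear. Handing in.

```bash
python3 -c "
from h import *
print(bot.job_done())"
```

```text
the job is handed in; nothing more can be done
None
```

All five wheels are on their posts and the job is handed in, finished at about 34 s of the 115 s. The hand-in reported no verdict. The steel post has brown, green, then blue from the bottom; the brass post has cream, then red. I lowered each wheel until I felt light contact (about 4–7 N) before releasing it.

- **Position:** After release, each wheel measured within about 3 mm of its post's axis.
- **Height:** Top faces read 27–29 mm for brown and cream, 43–45 mm for green and red, and 60–61 mm for blue. These agree with the required heights to within 1–2 mm.
- **Bystanders:** In the last pictures the jar, mandrel and handpiece stood where they started, within the measuring noise. The gripper was clear of everything.
- **Disagreements:** The two cameras differed by 3–6 mm in y throughout, so I used their mean, which matched the arm's own readings when gripping. The tool also drifted to a tilt of about 0.02 rad from repeated contact. The wheels still lay flat.

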